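# Dock a circuit board on the inspection base and lay its hold-down bar

### The arm

A 6-joint arm with a two-finger parallel gripper is mounted at the origin on the work surface. World frame = base frame: x ahead of the robot, y to its left, z up, the work surface at z = 0. Lengths are in m, angles in rad, forces in N, time in s.
With the tool pointing down it reaches from about 0.375 to 0.975 m from the base axis. Payload 3.8 kg.
Tool frame: the origin (TCP) lies at the very end of the fingers, on their centre line; the grasp point (between the pads) lies 19 mm behind it; z points along the fingers, y is the line along which they close (so a half turn about z gives the same grasp; the last joint's range is limited). The gripper opens to 85 mm and grips with 20 to 120 N. Pads are 22 mm wide; open, the fingers measure 114 mm over their backs; the gripper's body (76 mm by 85 mm) begins 54 mm behind the grasp point. The pads swing forward as they close: fully open they stand 13 mm farther back than shut.
Start: joints at [-1.144, 0.264, 1.604, -0, 1.274, -0.037], TCP at [0.302, -0.604, 0.231] pointing down, gripper open.
Joint ranges: [-2.63, 2.63], [-0.94, 2.18], [0.31, 2.57], [-1.31, 4.45], [0, 2.66], [-2.55, 2.55]. Speed limits (rad/s): [2.57, 2.57, 3.14, 3.14, 3.14, 3.14].

### API

Orientations are given as a rotation vector (axis times angle).
In Python, from workcell import bot, vision gives the robot as it stands. The module is installed in compiled form; this text tells all that it offers.
- The arm moves only by the tool play_rows, never from a script. Its argument "moves" is a list that holds one entry, the list of rows, each a list of 7 numbers: the turn, a rotation vector about the tool's x, y, z as a fraction of full scale, then the shift along the tool's x, y, z as a fraction of full scale, then the finger opening in mm, from 0 to 85.4. In form: [[[ax, ay, az, x, y, z, jaw], ...]]. A call has 1 to 5 rows; each row shifts and turns the commanded pose from where the row before left it, along the tool's axes as they then stand; what a row does not reach is not made up. Full scale, the value 1, is 0.1 m for a shift and 0.5 rad for a turn. A row lasts 1/12 s, in which the tool goes at most 41.7 mm and 7.16 degrees, less where a joint would pass 70% of its speed; a pose out of reach is approached as far as the arm can. A call with a number of a shift or a turn outside -1 to 1 is refused whole. A call with a gripper value outside its range is refused whole. The fingers move at their own pace and stop on an object; "newtons" is the grip in N (left out, the last holds). Time passes only in rows, so rows that do not move let the fingers close. It gives the time, the measured TCP pose, the force, the opening and the grip force at its end, in the units of the state.
- bot.read_state(): the state, without advancing time (a new reading comes with each control period).
- vision.read_camera(name): name is "side" or "top" or "wrist"; returns a dict with "image" (400x640x3 uint8, red, green, blue), "depth" (400x640 float32, m along the optical axis (not along the pixel's ray), 0 where there is no reading), "K" (3x3 intrinsics, pixels), "R" (3x3) and "t" (3): a world point X has camera coordinates R X + t. Camera axes: x right, y down, z forward; pixel columns grow to the right and rows downward; lengths in m; the calibration is good to about 2 mm. The wrist camera is an equidistant fisheye: a pixel r from the principal point sees the ray r / f radians off the axis. A picture is of the moment at which its call begins.
- bot.finish_job(): hands the job in; it is judged then, once.
The state is a dict: "time": time; "q": joint angles; "joint_vel": joint speeds; "joint_torque": joint torques, N m; "tool_pos": TCP position; "tcp_rot": TCP orientation; "wrist_force": force on the tool from outside, world axes, zero at the start; "torque": the same for the moment, N m; "width": opening from 0.0 (shut) to 1.0 (fully open); "grip_force": force on a finger pad.
Only numpy, scipy, OpenCV 4.12 (cv2) and the standard library are available. Lean on these libraries where they do the work, as an engineer would, in place of code of your own. Each camera call takes 0.05 s, during which the arm holds its last target. There are 200 camera calls.

### The job

Slide the circuit board in its carrier, flat on the inspection base, gently up square against the back rail and then along the rail into the dock, until it is fully home against the end stop and the sprung catch has snapped shut behind it: the dock was re-clamped by hand, so feel for the stop, and do not ram or tip the board. Then lay the steel hold-down bar flat along the middle of the docked board, parallel to the back rail, setting it down without dropping it, and leave the other things on the bench where they are.

Things in the scene. Friction and masses are not known exactly. Their poses are not given: they have to be found in the camera images.
- base: Grey inspection base, a fixed plate 200 (its x) x 440 (its y) x 12 mm; origin at the centre of its underside on the bench, x pointing away from the robot to the back rail, y along the rail to the robot's left, z up; turned by up to 0.1 rad. All that is fixed on it stays below z = 32 mm.
- rail (a point): Middle of the dark steel back rail's face, at the plate's top. The face runs along the base's y from 210 mm before to 210 mm after this point and looks to -x (towards the robot); the rail is 16 mm high.
- berth (a point): On the plate's top: where the middle of the docked carrier comes to lie, give or take 8 mm along y, as the aluminium dock bracket is clamped anew each day and its setting is not reported. The bracket's end stop (16 mm high) faces the carrier 70 mm beyond its docked middle in +y; its side arm (14 mm high) has its face at 58 mm in -x and runs from the stop back to 86 mm in -y.
- catch (a joint): Steel sprung catch at the -y end of the dock's side arm, 13 mm high. Value: how far it is pressed back towards -x, in m, 0 shut to 0.014. Its tooth stands 7 mm into the lane, its ramp begins 109 mm in -y of the docked middle. A carrier pushed along the rail presses it back (5 to 10 N of push); it springs shut behind the carrier's trailing edge only in the last 2 mm before the stop.
- board: Circuit board in its black plastic carrier, a flat rectangle 100 (its x) x 140 (its y) x 14 mm, about 0.3 kg, flat all over at the top of its frame; origin at the centre of its underside, x and y nearly along the base's. Starts flat on the base near its -y end, off the rail and turned by up to 0.25 rad. Too wide to grasp; a push of over 40 N damages it.
- bar: Hold-down bar, plain steel, 130 (its x) x 22 (its y) x 16 mm (z), about 0.3 kg; origin at the centre of its underside. Lies flat on the bench to the left or right of the base, roughly pointing away from the robot.
- hub: Grey plastic hub with rounded edges, 112 (its x) x 34 x 14 mm, on the bench on the other side of the base from the bar; not part of the job. Origin at the centre of its underside.
- jar: Amber glass jar, 48 mm across, 45 mm high, standing on the bench; not part of the job. Origin at the centre of its underside.
- driver: Screwdriver 170 mm long lying along its x on the bench just beyond the base; not part of the job. Origin on its underside.
- brush: Cleaning brush 160 mm long lying along its x on the bench beyond the base; not part of the job. Origin on its underside.
- tray: Black parts tray, 90 x 120 x 22 mm, on the bench; not part of the job. Origin at the centre of its underside.
- meter: Green and black multimeter, 150 (its x) x 75 x 38 mm, lying on the bench beyond the base; not part of the job. Origin at the centre of its underside.
There are look-alikes about, which are no part of the job. What is shaped like the board but blue or pink is not meant.

How it is judged:
By the outcome, as a careful person would: the job done as asked, in the order asked, and still so for the second after the job is handed in, with the robot touching nothing.
It also fails if it takes over 72 s, if anything falls off the work surface, if the arm or the gripper's body presses on something with over 40 N, if the wrist force passes 120 N, or if a joint passes its speed limit or range.

## Working session

There is one attempt and no reset: what is moved stays moved. The work goes in short steps, Python scripts to look and compute and a tool call to move; the robot and the scene stay as the last step left them, time stands still between calls to the robot, and variables do not carry over. Pictures are saved under pics/ and viewed, at most 12 in all, crops included, and the job is handed in when it is done.

Besides the shell and the picture viewer there is one more tool, called after "Request:" by a JSON object that holds its "method" and its "body". play_rows: Moves the arm, as the interface text tells. Its arguments: {"type":"object","properties":{"moves":{"type":"array","items":{"type":"array","items":{"type":"array","items":{"type":"number"}}}},"newtons":{"type":"number"}},"required":["moves"]}

```bash
mkdir -p pics
cat > h.py <<'E'
import numpy as np,cv2
from workcell import bot,vision
from scipy.spatial.transform import Rotation as Ro
def cam(n): return vision.read_camera(n)
def pts(c):
    h,w=c['depth'].shape;u,v=np.meshgrid(np.arange(w),np.arange(h));K=c['K'];d=c['depth']
    P=np.stack([(u-K[0,2])/K[0,0]*d,(v-K[1,2])/K[1,1]*d,d],-1)
    return (P-c['t'])@c['R']
def ray(c,uv,z):
    uv=np.atleast_2d(np.float64(uv));K=c['K']
    d=np.stack([(uv[:,0]-K[0,2])/K[0,0],(uv[:,1]-K[1,2])/K[1,1],np.ones(len(uv))],-1)@c['R']
    o=-c['R'].T@c['t'];return o+d*((z-o[2])/d[:,2])[:,None]
def save(n,im): cv2.imwrite('pics/'+n,im[...,::-1])
E
python3 - <<'E'
from h import *
s=bot.read_state();print({k:np.round(v,3).tolist() for k,v in s.items()})
for n in('top','side'):
    c=cam(n);save(n+'0.png',c['image']);np.savez(n+'0.npz',**c)
    print(n,c['K'].tolist(),(-c['R'].T@c['t']).round(3),c['R'].round(2).tolist())
E
```

```text
{'time': 0.0, 'q': [-1.144, 0.265, 1.605, -0.0, 1.274, -0.037], 'joint_vel': [-0.0, -0.002, -0.002, -0.0, 0.002, -0.0], 'joint_torque': [-0.003, -51.511, -36.731, -0.0, 0.013, 0.0], 'tool_pos': [0.302, -0.603, 0.23], 'tcp_rot': [-3.055, -0.722, 0.001], 'wrist_force': [-0.749, 0.187, 0.134], 'torque': [-0.024, 0.05, 0.021], 'grip_force': 0.0, 'width': 0.997}
top [[376.461734715899, 0.0, 322.0956027758452], [0.0, 376.461734715899, 200.18733189771956], [0.0, 0.0, 1.0]] [0.355 0.019 1.018] [[-0.01, -1.0, 0.02], [-0.98, 0.01, -0.19], [0.19, -0.02, -0.98]]
side [[433.0864884293184, 0.0, 314.4017903051904], [0.0, 433.0864884293184, 194.50156149181083], [0.0, 0.0, 1.0]] [0.324 1.042 0.802] [[-0.98, -0.18, -0.0], [-0.11, 0.58, -0.81], [0.15, -0.79, -0.59]]
```

View pics/top0.png

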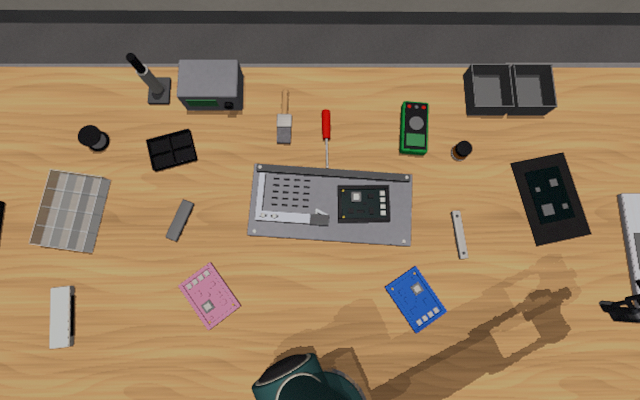

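View pics/side0.png

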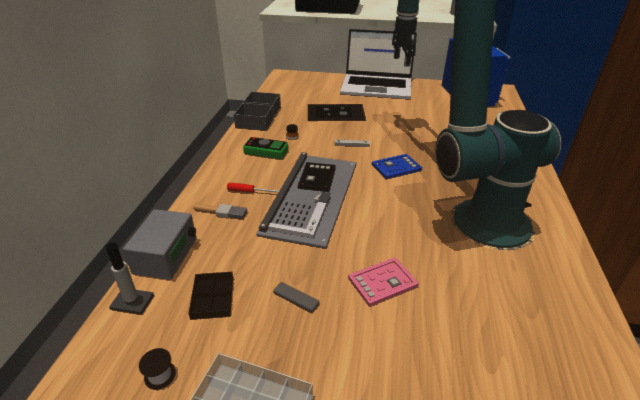

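The top view shows the base spanning (248–413, 163–245), with the board at (363, 203). The dock is at left, with its stop near (262, 195) and the catch near (320, 216). The bar is at (459, 235) on the right, and the hub at (180, 220). Next I'll measure these and zoom in.

Run:
```python
from h import *
c=dict(np.load('top0.npz'));im=c['image']
cr=cv2.resize(im[150:270,235:480],None,fx=3.2,fy=3.2,interpolation=cv2.INTER_CUBIC);save('crop0.png',cr)
P=pts(c);hsv=cv2.cvtColor(im,cv2.COLOR_RGB2HSV)
def rect(m,z,lab,roi):
    M=np.zeros(m.shape,np.uint8);u0,v0,u1,v1=roi;M[v0:v1,u0:u1]=m[v0:v1,u0:u1]
    M=cv2.morphologyEx(M,cv2.MORPH_CLOSE,np.ones((3,3)))
    k=max(cv2.findContours(M,cv2.RETR_EXTERNAL,cv2.CHAIN_APPROX_NONE)[0],key=cv2.contourArea)
    w=ray(c,k[:,0,:],z)[:,:2].astype(np.float32)*1000
    r=cv2.minAreaRect(w);print(lab,r,cv2.boxPoints(r).round(1).tolist());return r
s=hsv[...,1];v=hsv[...,2]
rect(s<70,.012,'base',(240,155,420,255))
rect((s<60)&(v>120),.016,'bar',(445,200,475,265))
rect((v<75),.026,'board',(325,182,400,228))
print(im[203,300:420:4].tolist());print(im[160:250:3,363].tolist())
```

```text
base ((553.6034545898438, -28.291702270507812), (438.46209716796875, 236.48580932617188), 85.56224060058594) [[418.79998779296875, -237.6999969482422], [654.5, -256.0], [688.5, 181.10000610351562], [452.70001220703125, 199.39999389648438]]
bar ((450.0371398925781, -371.61566162109375), (128.90362548828125, 21.843780517578125), 5.8491597175598145) [[384.79998779296875, -367.29998779296875], [387.0, -389.0], [515.2999877929688, -375.8999938964844], [513.0, -354.20001220703125]]
board ((533.1278076171875, -113.69156646728516), (137.64845275878906, 100.90247344970703), 89.6867904663086) [[482.29998779296875, -182.1999969482422], [583.2000122070312, -182.8000030517578], [584.0, -45.099998474121094], [483.1000061035156, -44.599998474121094]]
[[135, 132, 137], [137, 134, 139], [136, 134, 139], [135, 132, 137], [137, 136, 139], [138, 136, 141], [136, 136, 139], [136, 134, 138], [135, 133, 138], [137, 136, 140], [50, 47, 49], [44, 50, 50], [40, 51, 49], [39, 51, 48], [40, 47, 48], [39, 49, 49], [44, 41, 44], [41, 49, 50], [38, 47, 46], [36, 46, 46], [54, 60, 57], [66, 72, 72], [32, 33, 35], [134, 132, 136], [135, 134, 136], [133, 132, 136], [134, 131, 134], [133, 133, 137], [169, 129, 84], [183, 144, 98]]
[[184, 145, 99], [181, 142, 96], [186, 146, 98], [189, 151, 104], [86, 87, 90], [87, 85, 85], [26, 26, 25], [137, 134, 139], [131, 130, 133], [45, 44, 45], [37, 46, 47], [41, 49, 48], [34, 44, 44], [35, 44, 46], [44, 45, 47], [40, 48, 49], [40, 50, 49], [41, 39, 41], [38, 49, 50], [40, 47, 48], [47, 47, 48], [104, 103, 107], [133, 132, 136], [136, 133, 137], [135, 133, 137], [134, 132, 137], [133, 132, 136], [134, 131, 137], [182, 141, 97], [189, 150, 104]]
```

View pics/crop0.png

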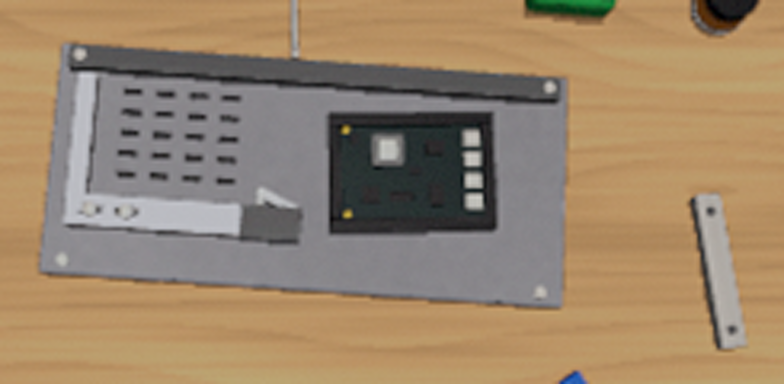

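The crop confirms the layout. The rail's front edge runs (75,72)–(558,102), the stop's inner face is at x≈92, the arm's inner face is near y≈195–203 and the tooth is at (260–295, 190–207). The board spans (330–495, 113–232).

```bash
cat >> h.py <<'E'
def tgt(x,y,z,yaw,s=None):
    "tool-frame shift/turn (fractions) from measured pose to tool-down pose with tool x at world yaw"
    s=s or bot.read_state();R=Ro.from_rotvec(s['tcp_rot'])
    T=Ro.from_euler('z',yaw)*Ro.from_euler('x',np.pi)
    t=(R.inv()*T).as_rotvec()
    print('turn frac',(t/.5).round(3),'shift frac now-frame',(R.inv().apply(np.array([x,y,z])-s['tool_pos'])/.1).round(3),'after-turn frame',(T.inv().apply(np.array([x,y,z])-s['tool_pos'])/.1).round(3))
E
python3 - <<'E'
from h import *
c=dict(np.load('top0.npz'))
f=lambda p,z:(ray(c,np.array([[235+x/3.2-.35,150+y/3.2-.35] for x,y in p]),z)[:,:2]*1000).round(1)
rt=f([(75,67),(558,97)],.028);rb=f([(75,72),(558,102)],.012);ne=f([(40,272),(560,307)],.012)
print('rail top',rt.tolist(),'bot',rb.tolist(),'near',ne.tolist())
for l in(rt,rb,ne):
    d=l[0]-l[1];print(np.arctan2(-d[0],d[1]))
# depth-based rail/board/arm heights
im=c['image'];P=pts(c)*1000;g=cv2.cvtColor(im,cv2.COLOR_RGB2GRAY)
for u in (345,365,385,400):
    print(u,[(v,int(g[v,u])) for v in range(166,182)])
print('stop row195',[(u,int(g[195,u])) for u in range(252,275)])
print('arm col285',[(v,int(g[v,285])) for v in range(200,226)])
print('stop face top',f([(94,130),(92,185)],.028).tolist(),'arm',f([(110,194),(230,203)],.026).tolist(),'tooth',f([(258,187),(297,208),(242,235),(300,243)],.025).tolist())
print('plate L/R edges',f([(60,50),(40,272),(567,77),(562,307)],.012).tolist())
tgt(.45,-.116,.1,-.0776)
E
```

```text
rail top [[624.7, 169.6], [596.5, -239.7]] bot [[624.6, 172.0], [595.9, -243.6]] near [[452.9, 197.3], [420.2, -235.9]]
-0.06878940953491831
-0.0689473248224385
-0.0753418832407705
345 [(166, 154), (167, 158), (168, 162), (169, 151), (170, 89), (171, 85), (172, 87), (173, 87), (174, 87), (175, 90), (176, 85), (177, 40), (178, 100), (179, 141), (180, 137), (181, 136)]
365 [(166, 152), (167, 155), (168, 160), (169, 158), (170, 145), (171, 96), (172, 86), (173, 84), (174, 86), (175, 86), (176, 86), (177, 79), (178, 28), (179, 90), (180, 142), (181, 136)]
385 [(166, 149), (167, 152), (168, 155), (169, 156), (170, 159), (171, 155), (172, 125), (173, 80), (174, 83), (175, 85), (176, 84), (177, 87), (178, 83), (179, 59), (180, 42), (181, 103)]
400 [(166, 156), (167, 156), (168, 152), (169, 148), (170, 154), (171, 157), (172, 152), (173, 117), (174, 83), (175, 84), (176, 85), (177, 85), (178, 84), (179, 86), (180, 70), (181, 40)]
stop row195 [(252, 142), (253, 138), (254, 138), (255, 136), (256, 134), (257, 164), (258, 190), (259, 188), (260, 189), (261, 191), (262, 171), (263, 96), (264, 101), (265, 138), (266, 137), (267, 135), (268, 137), (269, 136), (270, 136), (271, 135), (272, 138), (273, 138), (274, 138)]
arm col285 [(200, 137), (201, 134), (202, 137), (203, 127), (204, 72), (205, 63), (206, 114), (207, 140), (208, 138), (209, 137), (210, 136), (211, 142), (212, 167), (213, 190), (214, 187), (215, 188), (216, 188), (217, 188), (218, 188), (219, 189), (220, 191), (221, 173), (222, 63), (223, 108), (224, 144), (225, 139)]
stop face top [[570.1, 152.6], [523.3, 153.4]] arm [[516.0, 138.6], [507.7, 38.9]] tooth [[521.2, 15.5], [503.3, -16.9], [481.0, 29.0], [474.0, -19.0]]
plate L/R edges [[644.2, 185.3], [452.9, 197.3], [618.1, -252.6], [420.1, -237.6]]
turn frac [-4.000e-03  1.000e-03  1.083e+00] shift frac now-frame [ 3.505 -3.69   1.309] after-turn frame [ 1.101 -4.971  1.301]
```

Request:
{"method": "play_rows", "body": {"moves": [[[0,0,0.214,0,0,0,40],[0,0,0.214,0,0,0,40],[0,0,0.214,0,0,0,40],[0,0,0.214,0,0,0,40],[0,0,0.214,0,0,0,40]]]}}

```text
time: 0.52
tool_pos: [0.3018, -0.6033, 0.2305]
tcp_rot: [-3.138, 0.12, 0.001]
wrist_force: [-0.7, 0.4, -0.4]
width: 0.468
grip_force: 0.0
```

Request:
{"method": "play_rows", "body": {"moves": [[[0,0,0,0.08,-0.35,0.1,40],[0,0,0,0.08,-0.35,0.1,40],[0,0,0,0.08,-0.35,0.1,40],[0,0,0,0.08,-0.35,0.1,40],[0,0,0,0.08,-0.35,0.1,40]]]}}

```text
time: 0.93
tool_pos: [0.3541, -0.4301, 0.1802]
tcp_rot: [-3.139, 0.113, 0.001]
wrist_force: [0.6, -0.8, -0.1]
width: 0.471
grip_force: 0.0
```

Request:
{"method": "play_rows", "body": {"moves": [[[0,0,0,0.08,-0.35,0.1,40],[0,0,0,0.08,-0.35,0.1,40],[0,0,0,0.08,-0.35,0.1,40],[0,0,0,0.08,-0.35,0.1,40],[0,0,0,0.08,-0.35,0.1,40]]]}}

```text
time: 1.35
tool_pos: [0.4065, -0.2584, 0.1305]
tcp_rot: [-3.139, 0.112, 0.0]
wrist_force: [0.2, -0.4, 0.5]
width: 0.469
grip_force: 0.0
```

```bash
cat >> h.py <<'E'
YAW=-.071
bx=np.array([np.cos(YAW),np.sin(YAW)]);by=np.array([-np.sin(YAW),np.cos(YAW)])
def st():
    s=bot.read_state();p=s['tool_pos']*1000
    print('t',round(s['time'],2),'XYz',(p[:2]@bx).round(1),(p[:2]@by).round(1),p[2].round(1),'F',(s['wrist_force'][:2]@bx).round(1),(s['wrist_force'][:2]@by).round(1),s['wrist_force'][2].round(1),'w',round(s['width']*85.4,1))
def bt(X,Y,z,dy=0):
    p=X*bx+Y*by;tgt(p[0]/1000,p[1]/1000,z/1000,YAW+dy)
E
python3 -c "
from h import *
st();bt(455,-78,60)"
```

```text
t 1.35 XYz 423.8 -228.9 130.5 F 0.2 -0.4 0.5 w 40.1
turn frac [-0.001  0.001 -0.001] shift frac now-frame [ 0.312 -1.509  0.705] after-turn frame [ 0.312 -1.509  0.705]
```

Request:
{"method": "play_rows", "body": {"moves": [[[0,0,0,0.062,-0.302,0.14,40],[0,0,0,0.062,-0.302,0.14,40],[0,0,0,0.062,-0.302,0.14,40],[0,0,0,0.062,-0.302,0.14,40],[0,0,0,0.062,-0.301,0.14,40]]]}}

```text
time: 1.77
tool_pos: [0.4481, -0.1104, 0.0605]
tcp_rot: [-3.14, 0.112, 0.0]
wrist_force: [1.2, -0.6, 0.8]
width: 0.47
grip_force: 0.0
```

Request:
{"method": "play_rows", "body": {"moves": [[[0,0,0,0,0,0.2,40],[0,0,0,0,0,0.15,40],[0,0,0,0,0,0.06,40],[0,0,0,0,0,0.04,40],[0,0,0,0,0,0,40]]]}}

```text
time: 2.18
tool_pos: [0.4476, -0.112, 0.0156]
tcp_rot: [-3.139, 0.112, 0.002]
wrist_force: [-0.5, -1.0, -0.3]
width: 0.47
grip_force: 0.0
```

```bash
python3 -c "
from h import *
st()
c=cam('wrist');save('w1.png',c['image'])"
```

```text
t 2.18 XYz 454.5 -79.9 15.6 F -0.5 -1.0 -0.3 w 40.1
```

View pics/w1.png

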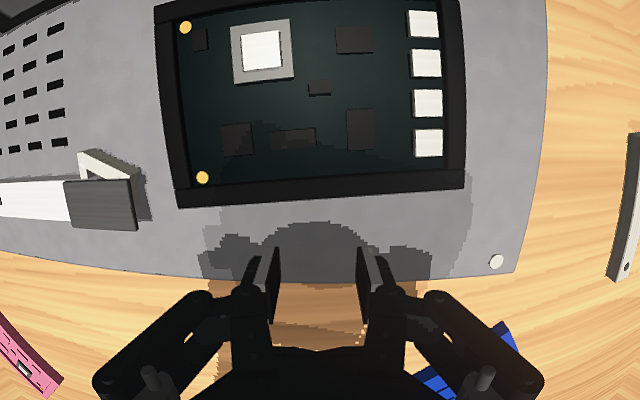

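The wrist view shows the open fingers at (262–380, 245–320), centred ahead of the board's near edge at row 190–205. The path is clear, so I'll push towards the rail.

Request:
{"method": "play_rows", "body": {"moves": [[[0,0,0,0.05,0,0,40],[0,0,0,0.05,0,0,40],[0,0,0,0.05,0,0,40],[0,0,0,0.04,0,0,40],[0,0,0,0.03,0,0,40]]]}}

```text
time: 2.65
tool_pos: [0.4716, -0.1139, 0.0169]
tcp_rot: [3.139, -0.112, 0.002]
wrist_force: [0.1, 1.5, -0.5]
width: 0.462
grip_force: 0.0
```

Request:
{"method": "play_rows", "body": {"moves": [[[0,0,0,0.03,0,0,40],[0,0,0,0.03,0,0,40],[0,0,0,0.03,0,0,40],[0,0,0,0.03,0,0,40],[0,0,0,0.03,0,0,40]]]}}

```text
time: 3.07
tool_pos: [0.4852, -0.1144, 0.016]
tcp_rot: [-3.139, 0.112, 0.001]
wrist_force: [-1.2, 1.6, 0.6]
width: 0.466
grip_force: 0.7
```

```bash
python3 -c "
from h import *
st()"
```

```text
t 3.07 XYz 492.1 -79.7 16.0 F -1.3 1.5 0.6 w 39.8
```

Expected contact with the rail is near X≈500. I'll go slower now.

Request:
{"method": "play_rows", "body": {"moves": [[[0,0,0,0.02,0,0,40],[0,0,0,0.02,0,0,40],[0,0,0,0.02,0,0,40],[0,0,0,0.01,0,0,40],[0,0,0,0,0,0,40]]]}}

```text
time: 3.48
tool_pos: [0.4926, -0.1152, 0.0163]
tcp_rot: [3.14, -0.112, 0.001]
wrist_force: [-0.2, 0.3, -0.5]
width: 0.463
grip_force: 0.3
```

```bash
python3 -c "
from h import *
st()"
```

```text
t 3.48 XYz 499.5 -79.9 16.3 F -0.2 0.2 -0.5 w 39.6
```

Request:
{"method": "play_rows", "body": {"moves": [[[0,0,0,0.01,0,0,40],[0,0,0,0.01,0,0,40],[0,0,0,0.01,0,0,40],[0,0,0,0,0,0,40]]]}}

```text
time: 3.82
tool_pos: [0.4928, -0.115, 0.016]
tcp_rot: [-3.139, 0.112, 0.008]
wrist_force: [-9.4, 0.9, 6.0]
width: 0.468
grip_force: 4.0
```

```bash
python3 -c "
from h import *
st()
c=cam('wrist');save('w2.png',c['image'])"
```

```text
t 3.82 XYz 499.7 -79.8 16.0 F -9.5 0.3 6.0 w 40.0
```

View pics/w2.png

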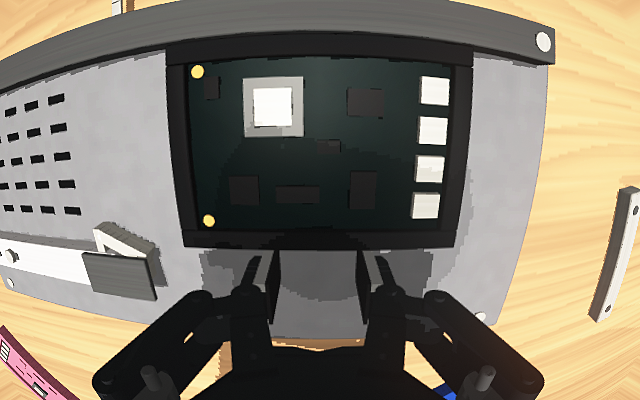

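The board is square against the rail, with its far edge flush along rows 45–65. The reading was about 9 N. Next I'll back off, lift, and move behind the trailing edge with the fingers closed.

Request:
{"method": "play_rows", "body": {"moves": [[[0,0,0,-0.1,0,0,40],[0,0,0,-0.15,0,0,40],[0,0,0,0,0,-0.25,0],[0,0,0,0,0.1,-0.2,0],[0,0,0,0,0.25,0,0]]]}}

```text
time: 4.28
tool_pos: [0.4709, -0.1482, 0.0653]
tcp_rot: [3.138, -0.108, 0.013]
wrist_force: [1.3, 0.2, -0.1]
width: 0.047
grip_force: 0.0
```

Request:
{"method": "play_rows", "body": {"moves": [[[0,0,0,0.15,0.26,0,0],[0,0,0,0.2,0.25,0,0],[0,0,0,0.2,0.25,0,0],[0,0,0,0.15,0,0,0],[0,0,0,0,0,0.1,0]]]}}

```text
time: 4.7
tool_pos: [0.5376, -0.2325, 0.0543]
tcp_rot: [3.136, -0.115, 0.015]
wrist_force: [0.6, -0.6, -0.1]
width: -0.001
grip_force: 0.0
```

```bash
python3 -c "
from h import *
st();bt(549,-190,16)"
```

```text
t 4.7 XYz 552.7 -193.8 54.3 F 0.7 -0.5 -0.1 w -0.0
turn frac [ 0.007 -0.019 -0.004] shift frac now-frame [-0.041 -0.039  0.383] after-turn frame [-0.037 -0.038  0.383]
```

Request:
{"method": "play_rows", "body": {"moves": [[[0,0,0,-0.03,0,0.15,0],[0,0,0,0,0,0.15,0],[0,0,0,0,0,0.07,0],[0,0,0,0,-0.08,0,0],[0,0,0,0,-0.08,0,0]]]}}

```text
time: 5.12
tool_pos: [0.5294, -0.2123, 0.0137]
tcp_rot: [-3.139, 0.112, 0.001]
wrist_force: [-0.4, -0.2, -0.0]
width: 0.0
grip_force: 0.0
```

Request:
{"method": "play_rows", "body": {"moves": [[[0,0,0,0,-0.06,0,0],[0,0,0,0,-0.05,0,0],[0,0,0,0,-0.04,0,0],[0,0,0,0,-0.04,0,0],[0,0,0,0,-0.04,0,0]]]}}

```text
time: 5.53
tool_pos: [0.5317, -0.1898, 0.0143]
tcp_rot: [3.139, -0.111, -0.001]
wrist_force: [-1.7, -2.5, 0.1]
width: 0.005
grip_force: 1.1
```

Request:
{"method": "play_rows", "body": {"moves": [[[0,0,0,0,-0.04,0,0],[0,0,0,0,-0.04,0,0],[0,0,0,0,-0.04,0,0],[0,0,0,0,-0.04,0,0],[0,0,0,0,-0.04,0,0]]]}}

```text
time: 5.95
tool_pos: [0.5333, -0.1699, 0.0142]
tcp_rot: [3.14, -0.112, -0.0]
wrist_force: [-2.3, -1.6, 0.3]
width: 0.0
grip_force: 1.3
```

```bash
python3 -c "
from h import *
st()"
```

```text
t 5.95 XYz 544.0 -131.6 14.2 F -2.2 -1.8 0.3 w 0.0
```

Request:
{"method": "play_rows", "body": {"moves": [[[0,0,0,0,-0.05,-0.01,0],[0,0,0,0,-0.05,0,0],[0,0,0,0,-0.05,0,0],[0,0,0,0,-0.05,0,0],[0,0,0,0,-0.05,0,0]]]}}

```text
time: 6.37
tool_pos: [0.5356, -0.1464, 0.0156]
tcp_rot: [3.137, -0.11, 0.002]
wrist_force: [-2.2, -10.0, -0.3]
width: 0.001
grip_force: 4.5
```

Request:
{"method": "play_rows", "body": {"moves": [[[0,0,0,0,-0.05,0,0],[0,0,0,0,-0.05,0,0],[0,0,0,0,-0.05,0,0],[0,0,0,0,-0.05,0,0],[0,0,0,0,-0.05,0,0]]]}}

```text
time: 6.78
tool_pos: [0.5377, -0.1213, 0.0158]
tcp_rot: [3.137, -0.111, 0.003]
wrist_force: [-1.3, -6.7, -0.2]
width: -0.002
grip_force: 3.3
```

```bash
python3 -c "
from h import *
st()
c=cam('wrist');save('w3.png',c['image'])"
```

```text
t 6.78 XYz 545.0 -82.8 15.8 F -0.8 -6.8 -0.2 w -0.2
```

View pics/w3.png

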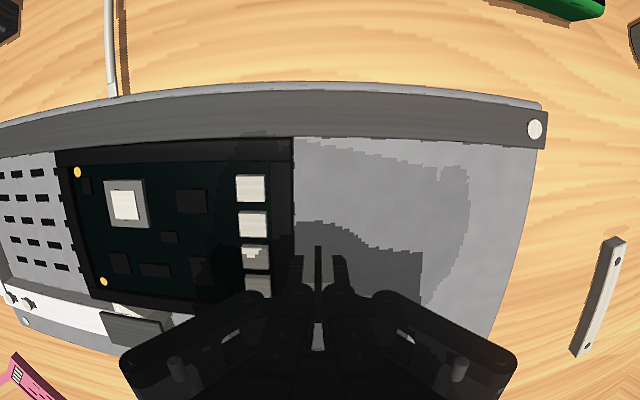

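The board is flush along the rail with its trailing edge at column 294. The catch is pressed back by its side, and the push is about 7 N. I'll continue.

Request:
{"method": "play_rows", "body": {"moves": [[[0,0,0,0,-0.05,0,0],[0,0,0,0,-0.05,0,0],[0,0,0,0,-0.05,0,0],[0,0,0,0,-0.05,0,0],[0,0,0,0,-0.05,0,0]]]}}

```text
time: 7.25
tool_pos: [0.5399, -0.096, 0.0159]
tcp_rot: [3.138, -0.111, 0.004]
wrist_force: [0.7, -5.9, -0.0]
width: -0.001
grip_force: 2.7
```

Request:
{"method": "play_rows", "body": {"moves": [[[0,0,0,0,-0.05,0,0],[0,0,0,0,-0.05,0,0],[0,0,0,0,-0.05,0,0],[0,0,0,0,-0.05,0,0],[0,0,0,0,-0.05,0,0]]]}}

```text
time: 7.67
tool_pos: [0.5422, -0.0708, 0.016]
tcp_rot: [3.138, -0.111, 0.005]
wrist_force: [2.2, -4.5, -0.6]
width: -0.0
grip_force: 2.2
```

Request:
{"method": "play_rows", "body": {"moves": [[[0,0,0,0,-0.05,0,0],[0,0,0,0,-0.05,0,0],[0,0,0,0,-0.05,0,0],[0,0,0,0,-0.05,0,0],[0,0,0,0,-0.05,0,0]]]}}

```text
time: 8.08
tool_pos: [0.5441, -0.0458, 0.0161]
tcp_rot: [3.138, -0.111, 0.006]
wrist_force: [1.7, -5.7, -1.0]
width: 0.001
grip_force: 2.3
```

Request:
{"method": "play_rows", "body": {"moves": [[[0,0,0,0,-0.04,0,0],[0,0,0,0,-0.04,0,0],[0,0,0,0,-0.03,0,0],[0,0,0,0,-0.03,0,0],[0,0,0,0,-0.03,0,0]]]}}

```text
time: 8.5
tool_pos: [0.5454, -0.0289, 0.0161]
tcp_rot: [3.138, -0.111, 0.006]
wrist_force: [1.5, -5.2, -0.2]
width: 0.001
grip_force: 2.3
```

```bash
python3 -c "
from h import *
st()"
```

```text
t 8.5 XYz 546.0 9.9 16.1 F 1.8 -5.1 -0.2 w 0.1
```

Request:
{"method": "play_rows", "body": {"moves": [[[0,0,0,0,-0.03,0,0],[0,0,0,0,-0.03,0,0],[0,0,0,0,-0.03,0,0],[0,0,0,0,-0.03,0,0],[0,0,0,0,-0.02,0,0]]]}}

```text
time: 8.92
tool_pos: [0.5464, -0.0148, 0.0161]
tcp_rot: [3.139, -0.111, 0.006]
wrist_force: [2.8, -5.2, -0.9]
width: 0.005
grip_force: 2.3
```

Request:
{"method": "play_rows", "body": {"moves": [[[0,0,0,0,-0.01,0,0],[0,0,0,0,-0.01,0,0],[0,0,0,0,-0.01,0,0],[0,0,0,0,-0.01,0,0],[0,0,0,0,-0.01,0,0]]]}}

```text
time: 9.33
tool_pos: [0.5468, -0.01, 0.0161]
tcp_rot: [3.139, -0.111, 0.006]
wrist_force: [1.5, -5.8, -0.9]
width: -0.0
grip_force: 2.3
```

```bash
python3 -c "
from h import *
st()"
```

```text
t 9.33 XYz 546.1 28.8 16.1 F 1.9 -5.7 -0.9 w -0.0
```

Request:
{"method": "play_rows", "body": {"moves": [[[0,0,0,0,-0.01,0,0],[0,0,0,0,-0.01,0,0],[0,0,0,0,-0.01,0,0],[0,0,0,0,0,0,0]]]}}

```text
time: 9.67
tool_pos: [0.5469, -0.0069, 0.0161]
tcp_rot: [3.139, -0.111, 0.006]
wrist_force: [2.3, -5.3, 0.3]
width: 0.002
grip_force: 2.0
```

```bash
python3 -c "
from h import *
st()"
```

```text
t 9.67 XYz 546.0 31.9 16.1 F 2.7 -5.1 0.3 w 0.2
```

Request:
{"method": "play_rows", "body": {"moves": [[[0,0,0,0,-0.01,0,0],[0,0,0,0,-0.01,0,0],[0,0,0,0,-0.01,0,0],[0,0,0,0,0,0,0]]]}}

```text
time: 10.0
tool_pos: [0.5472, -0.004, 0.0161]
tcp_rot: [3.139, -0.111, 0.006]
wrist_force: [2.1, -4.8, -1.3]
width: -0.004
grip_force: 2.2
```

```bash
python3 -c "
from h import *
st()"
```

```text
t 10.0 XYz 546.1 34.9 16.1 F 2.5 -4.6 -1.3 w -0.4
```

Request:
{"method": "play_rows", "body": {"moves": [[[0,0,0,0,-0.01,0,0],[0,0,0,0,-0.01,0,0],[0,0,0,0,0,0,0]]]}}

```text
time: 10.25
tool_pos: [0.5473, -0.0019, 0.0161]
tcp_rot: [3.139, -0.111, 0.006]
wrist_force: [2.2, -4.9, 0.1]
width: 0.001
grip_force: 2.1
```

```bash
python3 -c "
from h import *
st()"
```

```text
t 10.25 XYz 546.1 36.9 16.1 F 2.5 -4.8 0.1 w 0.1
```

Request:
{"method": "play_rows", "body": {"moves": [[[0,0,0,0,-0.01,0,0],[0,0,0,0,-0.01,0,0],[0,0,0,0,0,0,0]]]}}

```text
time: 10.5
tool_pos: [0.5474, 0.0002, 0.0162]
tcp_rot: [3.139, -0.111, 0.006]
wrist_force: [2.3, -3.8, -1.4]
width: -0.0
grip_force: 1.9
```

```bash
python3 -c "
from h import *
st()
c=cam('top');im=c['image'];np.savez('top1.npz',**c);g=cv2.cvtColor(im,cv2.COLOR_RGB2GRAY)
for r in (185,195,203):print([(u,int(g[r,u])) for u in range(254,276)])
cv2.imwrite('pics/t1.png',cv2.resize(im[150:270,235:425,::-1],None,fx=4,fy=4,interpolation=cv2.INTER_CUBIC))"
```

```text
t 10.5 XYz 546.0 39.0 16.2 F 2.6 -3.6 -1.4 w -0.0
[(254, 148), (255, 147), (256, 148), (257, 143), (258, 170), (259, 202), (260, 200), (261, 200), (262, 203), (263, 184), (264, 99), (265, 55), (266, 43), (267, 51), (268, 47), (269, 32), (270, 45), (271, 46), (272, 45), (273, 50), (274, 44), (275, 48)]
[(254, 150), (255, 148), (256, 147), (257, 176), (258, 202), (259, 200), (260, 200), (261, 203), (262, 185), (263, 104), (264, 39), (265, 41), (266, 52), (267, 41), (268, 32), (269, 49), (270, 50), (271, 49), (272, 50), (273, 47), (274, 42), (275, 38)]
[(254, 148), (255, 143), (256, 172), (257, 202), (258, 200), (259, 200), (260, 200), (261, 194), (262, 151), (263, 44), (264, 40), (265, 43), (266, 33), (267, 61), (268, 139), (269, 158), (270, 113), (271, 46), (272, 52), (273, 51), (274, 51), (275, 52)]
```

View pics/t1.png

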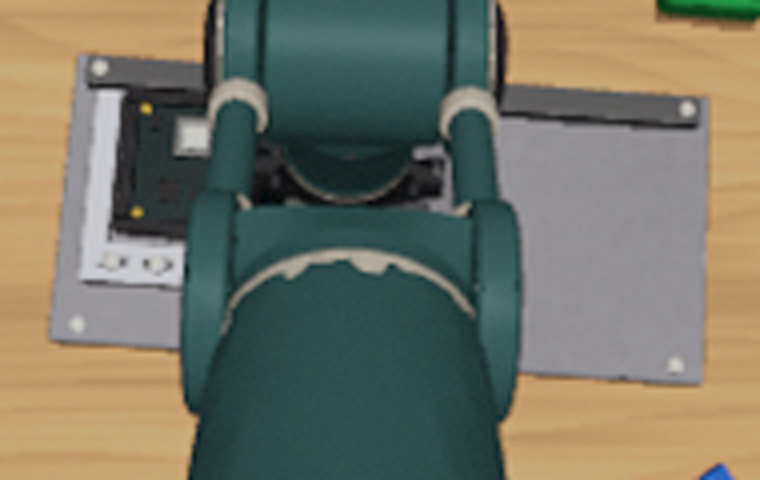

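The board's leading edge is within about 1 px of the stop, near (115, 160) in the crop. I'll keep creeping forward.

Request:
{"method": "play_rows", "body": {"moves": [[[0,0,0,0,-0.01,0,0],[0,0,0,0,-0.01,0,0],[0,0,0,0,0,0,0]]]}}

```text
time: 10.8
tool_pos: [0.5464, 0.0024, 0.016]
tcp_rot: [3.139, -0.111, 0.002]
wrist_force: [-0.3, -5.1, 4.6]
width: -0.003
grip_force: 2.7
```

```bash
python3 -c "
from h import *
st()"
```

```text
t 10.8 XYz 544.8 41.1 16.0 F 0.0 -5.1 4.6 w -0.3
```

Request:
{"method": "play_rows", "body": {"moves": [[[0,0,0,0,-0.01,0,0],[0,0,0,0,0,0,0]]]}}

```text
time: 10.97
tool_pos: [0.5464, 0.0026, 0.0159]
tcp_rot: [3.138, -0.11, 0.002]
wrist_force: [0.3, -7.6, 4.1]
width: 0.001
grip_force: 4.3
```

```bash
python3 -c "
from h import *
st()"
```

```text
t 10.97 XYz 544.8 41.4 15.9 F 0.8 -7.5 4.1 w 0.1
```

Request:
{"method": "play_rows", "body": {"moves": [[[0,0,0,0,-0.02,0,0],[0,0,0,0,0,0,0]]]}}

```text
time: 11.13
tool_pos: [0.5465, 0.0029, 0.016]
tcp_rot: [3.135, -0.108, 0.002]
wrist_force: [-0.2, -14.3, 4.4]
width: 0.006
grip_force: 7.5
```

```bash
python3 -c "
from h import *
st()"
```

```text
t 11.13 XYz 545.0 41.7 16.0 F 0.8 -14.2 4.4 w 0.5
```

Firm stop felt at 14 N with no further travel. I'll back off, lift, and check the catch.

Request:
{"method": "play_rows", "body": {"moves": [[[0,0,0,0,0.08,0,0],[0,0,0,0,0.15,0,0],[0,0,0,0,0.1,-0.25,0],[0,0,0,0,0.2,-0.3,0],[0,0,0,-0.1,0.35,-0.2,45]]]}}

```text
time: 11.55
tool_pos: [0.5313, -0.0799, 0.0919]
tcp_rot: [-3.137, 0.108, -0.003]
wrist_force: [1.2, -0.4, 1.2]
width: 0.127
grip_force: 0.0
```

Request:
{"method": "play_rows", "body": {"moves": [[[0,0,0,-0.1,0.38,0,45],[0,0,0,-0.1,0.38,0,45],[0,0,0,-0.1,0.38,0,45],[0,0,0,-0.1,0.38,0,45],[0,0,0,-0.1,0.38,0,45]]]}}

```text
time: 11.97
tool_pos: [0.4652, -0.2679, 0.0899]
tcp_rot: [-3.138, 0.112, 0.0]
wrist_force: [0.7, 1.0, 0.1]
width: 0.527
grip_force: 0.0
```

Request:
{"method": "play_rows", "body": {"moves": [[[0,0,-0.07,-0.1,0.38,0,45],[0,0,-0.07,-0.1,0.38,0,45],[0,0,-0.07,-0.1,0.38,0,45],[0,0,-0.07,-0.1,0.1,0,45],[0,0,-0.06,0,0,0,45]]]}}

```text
time: 12.38
tool_pos: [0.4209, -0.393, 0.0897]
tcp_rot: [-3.137, -0.151, 0.0]
wrist_force: [-1.1, 0.3, -0.8]
width: 0.526
grip_force: 0.0
```

Run:
```python
from h import *
st()
c=cam('top');im=c['image'];np.savez('top2.npz',**c);print(bot.read_state()['tool_pos'])
a=cv2.resize(im[150:270,235:425,::-1],None,fx=4,fy=4,interpolation=cv2.INTER_CUBIC);cv2.imwrite('pics/t2.png',a)
tgt(.450,-.3716,.06,.102)
```

```text
t 12.38 XYz 447.7 -362.1 89.7 F -1.1 0.2 -0.8 w 44.9
[ 0.42142036 -0.39144222  0.08951246]
turn frac [-0.004  0.    -0.008] shift frac now-frame [ 0.304 -0.169  0.295] after-turn frame [ 0.305 -0.168  0.295]
```

View pics/t2.png

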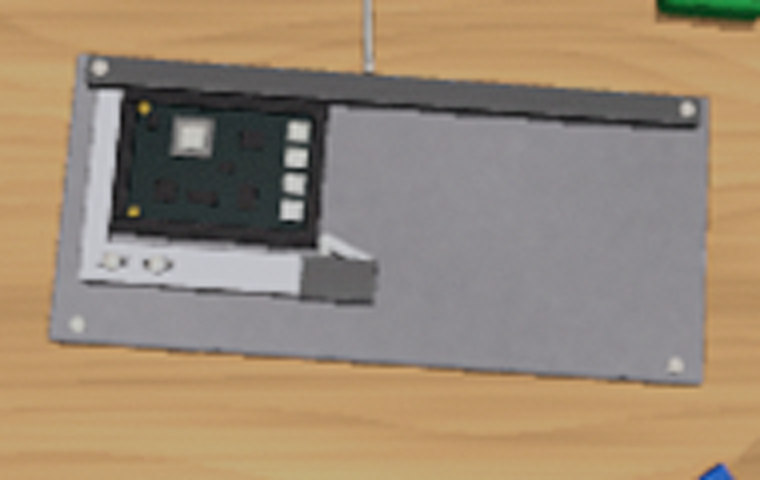

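The board sits home against the stop at column ~115. The catch tooth, at (322–370, 235–260), is shut right behind the trailing edge. Now I'll measure the docked board and go to the bar.

Run:
```python
from h import *
c=dict(np.load('top2.npz'));g=cv2.cvtColor(c['image'],cv2.COLOR_RGB2GRAY)
q=np.array([[125,88],[327,104],[318,246],[110,232]],float)/4+[235-.4,150-.4]
w=ray(c,q,.026)[:,:2]*1000
print(w.round(1).tolist(),(w@np.c_[bx,by]).round(1).tolist(),w.mean(0),(w.mean(0)@np.c_[bx,by]))
```

```text
[[622.3, 148.9], [610.4, 12.0], [512.9, 18.7], [523.3, 157.1]] [[610.2, 192.6], [608.0, 55.2], [510.3, 55.0], [510.9, 193.8]] [567.24885783  84.14516841] [559.85041879 124.17400959]
```

Request:
{"method": "play_rows", "body": {"moves": [[[0,0,-0.008,0.1,-0.05,0.06,45],[0,0,0,0.1,-0.06,0.06,45],[0,0,0,0.1,-0.06,0.06,45],[0,0,0,0,0,0.06,45],[0,0,0,0,0,0.06,45]]]}}

```text
time: 12.85
tool_pos: [0.4517, -0.3689, 0.0591]
tcp_rot: [-3.136, -0.166, 0.001]
wrist_force: [-0.8, 0.2, -0.8]
width: 0.525
grip_force: 0.0
```

Run:
```python
from h import *
c=cam('wrist');save('w4.png',c['image']);tgt(.450,-.3716,.004,.102)
```

```text
turn frac [-0.005  0.004  0.006] shift frac now-frame [-0.007  0.029  0.539] after-turn frame [-0.008  0.028  0.539]
```

View pics/w4.png

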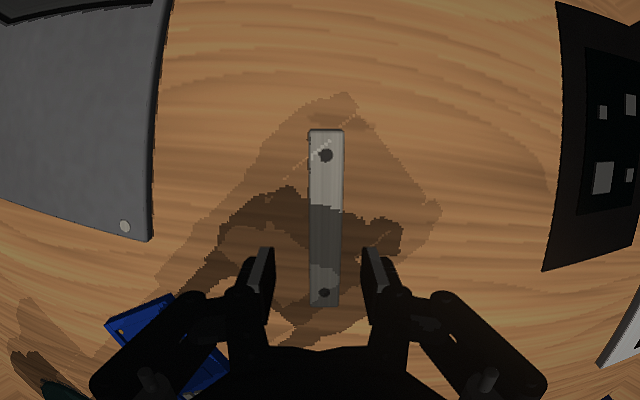

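The bar is centred between the fingers, at columns 308–343, and parallel to the tool. I'll descend and grip.

Request:
{"method": "play_rows", "body": {"moves": [[[0,0,0,0,0.028,0.2,45],[0,0,0,0,0,0.2,45],[0,0,0,0,0,0.1,45],[0,0,0,0,0,0.04,45],[0,0,0,0,0,0,45]]]}}

```text
time: 13.32
tool_pos: [0.4499, -0.3727, 0.0049]
tcp_rot: [-3.135, -0.161, 0.003]
wrist_force: [-0.9, -0.5, 1.5]
width: 0.527
grip_force: 0.0
```

Request:
{"method": "play_rows", "body": {"moves": [[[0,0,0,0,0,0,15],[0,0,0,0,0,0,15],[0,0,0,0,0,0,15],[0,0,0,0,0,0,15],[0,0,0,0,0,0,15]]], "newtons": 50}}

```text
time: 13.73
tool_pos: [0.4518, -0.3744, 0.0076]
tcp_rot: [3.136, 0.161, 0.003]
wrist_force: [-0.3, 0.3, 4.5]
width: 0.238
grip_force: 51.6
```

Run:
```python
from h import *
st();bt(560.3,124.2,80,np.pi/2);s=bot.read_state();print(s['tool_pos'],s['grip_force'],s['q'].round(2))
```

```text
t 13.73 XYz 477.2 -341.4 7.6 F -0.3 0.3 4.5 w 20.3
turn frac [ 0.005 -0.    -2.794] shift frac now-frame [ 1.625 -4.441 -0.729] after-turn frame [ 4.656  0.831 -0.724]
[ 0.45179577 -0.37440258  0.00763744] 51.61103010177612 [-0.73  0.33  1.98 -0.    0.83  0.73]
```

Request:
{"method": "play_rows", "body": {"moves": [[[0,0,0,0,0,-0.1,10],[0,0,0,0,0,-0.3,10],[0,0,-0.2,0,0,-0.3,10],[0,0,-0.23,0,0,-0.1,10],[0,0,-0.23,0,0,0,10]]], "newtons": 60}}

```text
time: 14.15
tool_pos: [0.453, -0.3754, 0.0907]
tcp_rot: [3.061, 0.682, 0.006]
wrist_force: [1.6, -0.8, -2.5]
width: 0.238
grip_force: 59.4
```

Request:
{"method": "play_rows", "body": {"moves": [[[0,0,-0.23,0,0,0,10],[0,0,-0.23,0,0,0,10],[0,0,-0.23,0,0,0,10],[0,0,-0.23,0,0,0,10],[0,0,-0.23,0,0,0,10]]]}}

```text
time: 14.57
tool_pos: [0.4503, -0.3729, 0.0861]
tcp_rot: [-2.746, -1.524, 0.001]
wrist_force: [0.0, 0.7, -2.2]
width: 0.233
grip_force: 59.4
```

Request:
{"method": "play_rows", "body": {"moves": [[[0,0,-0.23,0,0,0,10],[0,0,-0.23,0,0,0,10],[0,0,-0.23,0,0,0,10],[0,0,-0.23,0,0,0,10],[0,0,-0.06,0,0,0,10]]]}}

```text
time: 14.98
tool_pos: [0.4502, -0.373, 0.086]
tcp_rot: [-2.294, -2.144, 0.0]
wrist_force: [-0.6, 0.5, -3.1]
width: 0.232
grip_force: 59.4
```

Run:
```python
from h import *
st();bt(560.3,124.2,80,np.pi/2)
```

```text
t 14.98 XYz 475.6 -340.1 86.0 F -0.6 0.5 -3.1 w 19.8
turn frac [-0.002 -0.002  0.006] shift frac now-frame [4.64  0.862 0.064] after-turn frame [4.643 0.847 0.06 ]
```

Request:
{"method": "play_rows", "body": {"moves": [[[0,0,0,0.2,0.06,0,10],[0,0,0,0.36,0.06,0,10],[0,0,0,0.36,0.06,0,10],[0,0,0,0.36,0.06,0,10],[0,0,0,0.36,0.06,0,10]]]}}

```text
time: 15.4
tool_pos: [0.4921, -0.2105, 0.0861]
tcp_rot: [-2.301, -2.137, 0.001]
wrist_force: [0.2, -0.5, -2.9]
width: 0.231
grip_force: 59.4
```

Request:
{"method": "play_rows", "body": {"moves": [[[0,0,0,0.36,0.06,0,10],[0,0,0,0.36,0.06,0,10],[0,0,0,0.36,0.06,0,10],[0,0,0,0.36,0.06,0,10],[0,0,0,0.36,0.06,0,10]]]}}

```text
time: 15.82
tool_pos: [0.5352, -0.033, 0.0863]
tcp_rot: [-2.301, -2.138, 0.001]
wrist_force: [-0.5, 0.3, -3.6]
width: 0.234
grip_force: 59.4
```

Request:
{"method": "play_rows", "body": {"moves": [[[0,0,0,0.36,0.06,0,10],[0,0,0,0.36,0.06,0,10],[0,0,0,0.32,0.06,0,10],[0,0,0,0.16,0.06,0,10],[0,0,0,0,0,0,10]]]}}

```text
time: 16.23
tool_pos: [0.5693, 0.0867, 0.0866]
tcp_rot: [-2.297, -2.143, -0.003]
wrist_force: [-0.1, -0.2, -1.9]
width: 0.237
grip_force: 59.4
```

Run:
```python
from h import *
st();bt(560.3,124.2,34,np.pi/2)
c=cam('wrist');save('w5.png',c['image'])
```

```text
t 16.23 XYz 561.7 126.9 86.6 F -0.1 -0.2 -1.9 w 20.2
turn frac [ 0.002 -0.003  0.003] shift frac now-frame [-0.027 -0.015  0.526] after-turn frame [-0.027 -0.014  0.526]
```

View pics/w5.png

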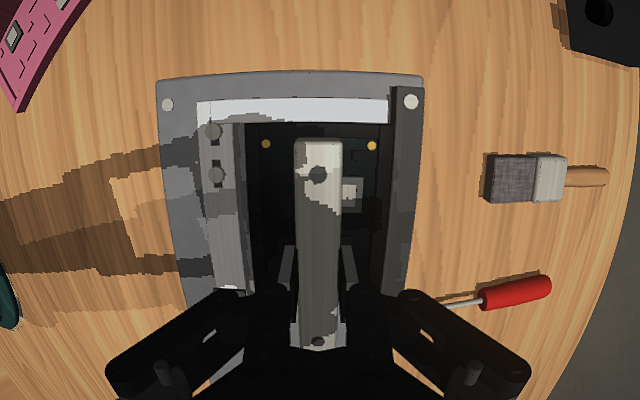

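The bar is held level over the middle of the board. It spans columns 295–343, between the board's edges at about 245 and 392. I'll lower it gently.

Request:
{"method": "play_rows", "body": {"moves": [[[0,0,0,-0.02,-0.01,0.12,10],[0,0,0,0,0,0.15,10],[0,0,0,0,0,0.12,10],[0,0,0,0,0,0.06,10],[0,0,0,0,0,0.02,10]]]}}

```text
time: 16.7
tool_pos: [0.5651, 0.0799, 0.0368]
tcp_rot: [-2.301, -2.135, 0.006]
wrist_force: [0.1, -0.4, -2.9]
width: 0.235
grip_force: 59.3
```

Request:
{"method": "play_rows", "body": {"moves": [[[0,0,0,0,0,0.01,10],[0,0,0,0,0,0.01,10],[0,0,0,0,0,0.01,10],[0,0,0,0,0,0,10]]]}}

```text
time: 17.03
tool_pos: [0.5679, 0.0811, 0.0368]
tcp_rot: [2.301, 2.138, 0.001]
wrist_force: [-0.1, 0.7, -2.9]
width: 0.235
grip_force: 59.3
```

```bash
python3 -c "
from h import *
st()"
```

```text
t 17.03 XYz 560.8 121.2 36.8 F -0.2 0.7 -2.9 w 20.1
```

Request:
{"method": "play_rows", "body": {"moves": [[[0,0,0,0.02,0,0.01,10],[0,0,0,0,0,0.01,10],[0,0,0,0,0,0,10]]]}}

```text
time: 17.28
tool_pos: [0.5676, 0.0833, 0.0344]
tcp_rot: [2.301, 2.139, 0.0]
wrist_force: [0.3, -0.3, -2.8]
width: 0.235
grip_force: 59.3
```

```bash
python3 -c "
from h import *
st()"
```

```text
t 17.28 XYz 560.3 123.4 34.4 F 0.3 -0.2 -2.8 w 20.0
```

Request:
{"method": "play_rows", "body": {"moves": [[[0,0,0,0,0,0.01,10],[0,0,0,0,0,0,10]]]}}

```text
time: 17.45
tool_pos: [0.5678, 0.0832, 0.0337]
tcp_rot: [2.301, 2.139, 0.0]
wrist_force: [-0.8, -0.4, -0.1]
width: 0.239
grip_force: 59.6
```

Request:
{"method": "play_rows", "body": {"moves": [[[0,0,0,0,0,0.01,10],[0,0,0,0,0,0,10]]]}}

```text
time: 17.62
tool_pos: [0.5678, 0.0833, 0.0336]
tcp_rot: [-2.301, -2.139, -0.0]
wrist_force: [-4.5, 0.5, 7.0]
width: 0.236
grip_force: 60.5
```

```bash
python3 -c "
from h import *
st()"
```

```text
t 17.62 XYz 560.5 123.4 33.6 F -4.5 0.2 7.0 w 20.2
```

The bar is seated at 33.6 mm. I'll relax slightly, open and rise.

Request:
{"method": "play_rows", "body": {"moves": [[[0,0,0,0,0,-0.01,10],[0,0,0,0,0,0,24],[0,0,0,0,0,0,34],[0,0,0,0,0,0,40],[0,0,0,0,0,0,40]]]}}

```text
time: 18.03
tool_pos: [0.5678, 0.0831, 0.0334]
tcp_rot: [2.301, 2.139, 0.001]
wrist_force: [-0.3, 0.6, -0.7]
width: 0.467
grip_force: 0.0
```

Request:
{"method": "play_rows", "body": {"moves": [[[0,0,0,0,0,-0.1,40],[0,0,0,0,0,-0.25,40],[0,0,0,0,0,-0.35,40],[0,0,0,-0.35,0,-0.2,40],[0,0,0,-0.38,0,0,40]]]}}

```text
time: 18.45
tool_pos: [0.5671, 0.0112, 0.1304]
tcp_rot: [2.291, 2.138, 0.014]
wrist_force: [0.9, -1.5, 0.5]
width: 0.468
grip_force: 0.0
```

Request:
{"method": "play_rows", "body": {"moves": [[[0,0,0,-0.38,0,0,40],[0,0,0,-0.38,0,0,40],[0,0,0,-0.38,0,0,40],[0,0,0,-0.38,0,0,40],[0,0,0,-0.38,0,0,40]]]}}

```text
time: 18.87
tool_pos: [0.5482, -0.181, 0.1244]
tcp_rot: [2.3, 2.138, 0.001]
wrist_force: [0.4, 0.8, 0.3]
width: 0.467
grip_force: 0.0
```

Request:
{"method": "play_rows", "body": {"moves": [[[0,0,0,-0.38,0,0,40],[0,0,0,-0.2,0,0,40],[0,0,0,0,0,0,40],[0,0,0,0,0,0,40]]]}}

```text
time: 19.2
tool_pos: [0.5441, -0.2383, 0.1239]
tcp_rot: [2.304, 2.135, 0.001]
wrist_force: [0.5, 0.7, 0.1]
width: 0.471
grip_force: 0.0
```

Run:
```python
from h import *
st()
c=cam('top');im=c['image'];cv2.imwrite('pics/t3.png',cv2.resize(im[150:270,235:425,::-1],None,fx=4,fy=4,interpolation=cv2.INTER_CUBIC))
g=cv2.cvtColor(im,cv2.COLOR_RGB2HSV);M=((g[...,2]>115)&(g[...,1]<60)).astype(np.uint8);R=np.zeros_like(M);R[176:207,266:313]=M[176:207,266:313]
k=max(cv2.findContours(R,0,1)[0],key=cv2.contourArea);w=(ray(c,k[:,0],.042)[:,:2]*1000)@np.c_[bx,by];print(cv2.minAreaRect(w.astype(np.float32)))
```

```text
t 19.2 XYz 559.6 -199.1 123.9 F 0.4 0.7 0.1 w 40.2
((565.9407348632812, 124.39746856689453), (124.55494689941406, 40.219940185546875), 85.4319839477539)
```

View pics/t3.png

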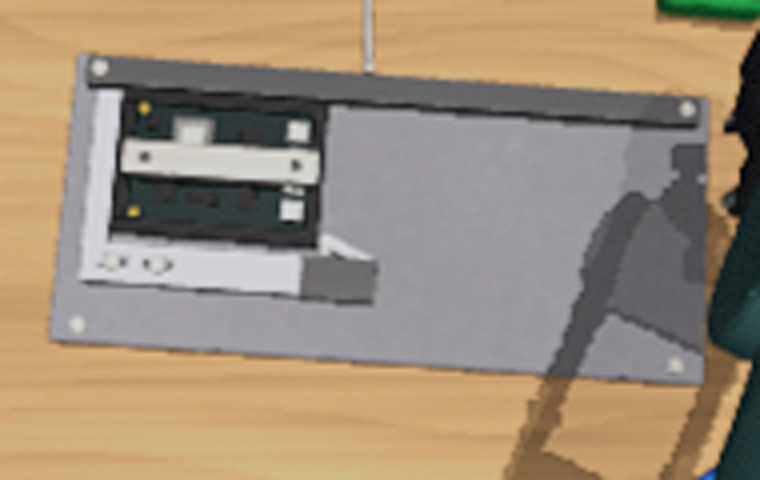

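The bar lies flat along the board's middle, spanning (122–320, 140–184). It is parallel to the rail, the catch is shut, and the robot is clear.

```bash
python3 -c "
from h import *
print(bot.finish_job())"
```

```text
the job is handed in; nothing more can be done
None
```

The board is docked home against the end stop with the catch shut behind it, the hold-down bar lies flat along its middle parallel to the rail, and the job is handed in at about 19 s (verdict not shown); highest push reading about 14 N.

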